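# Hold the master ball in the beam

## Task

The master ball has just been loaded from the ball cabinet onto the carry tray: first push the cabinet's drawer fully shut, and only then lift the tray by its upright handle, without letting the loose ball roll over its low pocket rim. Carry it to the optical micrometer gate and hold it level and still so that the ball is in the beam, midway between the two heads and at the height of the middle of their round windows, with the tray clear of the gate; do not knock the gate, and leave the other things on the bench where they are. Finish while still holding the tray there in the air: do not put it down or let go.

Things in the scene. Friction and masses are not known exactly. Their poses are not given: they have to be found in the camera images.
- cab_drawer0 (a joint): opening of the only drawer of the low light-grey ball cabinet (200 x 200 mm, 90 mm high, fixed to the bench, front towards the robot). Value in m: 0 = fully shut, grows as the drawer comes out along the cabinet's -x. It slides lightly and stays where it is left.
- cab_drawer0_handle (a point): grip point of the drawer's steel bar handle, on the bar's middle; the bar is level, runs along the cabinet's y, stands 35 mm off the drawer front, and moves with the drawer. Axes are the cabinet's: +x points into the cabinet (the direction that shuts the drawer), y along its front, z up.
- tray: flat aluminium carry tray, plate 150 (x) x 70 (y) x 6 mm, about 0.3 kg. Origin: centre of the underside; z up. In its middle an upright black plate handle, 50 mm along x, 12 mm thick along y, its top 85 mm above the underside. At the +x end the round ball pocket, at the -x end a flat steel counterweight 8 mm high that about balances the ball. Starts flat on the bench.
- pocket (a point): where the ball's centre is when it sits in the middle of its pocket: 50 mm along +x from the tray's middle, 18.5 mm above the underside. The pocket is a flat floor inside a ring 24 mm inside, 32 mm outside and 3 mm high: the ball can roll about 4 mm off the middle and leaves the pocket when the tray tips about 40 degrees.
- ball_center (a point): centre of the loose polished steel ball, 25 mm diameter, 64 g, that starts in the tray's pocket. Its axes turn with the ball.
- gate: optical micrometer gate, fixed to the bench: bed 80 (x) x 290 (y) x 30 mm high, on it two light-grey heads, tops 130 mm above the bench, 80 mm deep along x, each about 50 mm thick along y, a clear gap of 190 mm between them. A round dark window 48 mm wide on each inner face. Origin: centre of the underside; -x faces the robot. Open at the top, front and back.
- beam (a point): the middle of the gate's beam: halfway between the two windows, 90 mm above the bench, 60 mm above the bed. Axes are the gate's: the beam runs along y.
- setring: bystander, to be left alone: steel ring lying flat, 52 mm outside, 30 mm bore, 14 mm high. Origin: centre of the underside.
- vblock: bystander, to be left alone: dark steel block with a channel, 40 x 40 x 34 mm. Origin: centre of the underside.
- pin: bystander, to be left alone: upright steel pin with a wider head, 22 mm wide, 50 mm tall. Origin: centre of the underside.
- solvent: bystander, to be left alone: white plastic bottle, 48 mm diameter, 120 mm tall. Origin: centre of the underside.
- driver: bystander, to be left alone: screwdriver 150 mm long, lying on the bench at the far left. Origin: middle of its length, near the underside.
- pot: bystander, to be left alone: grey open cup, 60 mm diameter, 60 mm tall. Origin: centre of the underside.
- ball: the ball as a body (see ball_center); its own origin is a point on its surface that turns with it.
Mind the look-alikes: they are no part of the job. What is shaped like the tray but red, turquoise or yellow is not meant.

How it is judged:
By the outcome, as a careful person would: the job done as asked, in the order asked, and still so for the second after the job is handed in, while the arm keeps its last pose, push and grip.
It also fails if it takes over 64 s, if anything falls off the work surface, if the arm or the gripper's body presses on something with over 40 N, if the wrist force passes 120 N, or if a joint passes its speed limit or range.

## Robot

A 7-joint arm with a two-finger parallel gripper is mounted at the origin on the work surface. World frame = base frame: x ahead of the robot, y to its left, z up, the work surface at z = 0. Lengths are in mm, angles in rad, forces in N, time in s.
With the tool pointing down it reaches from about 400 to 875 mm from the base axis. Payload 6.5 kg.
Tool frame: the origin (TCP) lies at the very end of the fingers, on their centre line; the grasp point (between the pads) lies arm.grip_depth behind it (arm.grip_depth is the distance from the TCP to the grasp point, in mm); z points along the fingers, y is the line along which they close (so a half turn about z gives the same grasp; the last joint's range is limited). The gripper opens to 88 mm and grips with 3 to 60 N. Pads are 18 mm wide; open, the fingers measure 123 mm over their backs; the gripper's body (75 mm by 187 mm) begins 45 mm behind the grasp point.
Start: joints at [1.041, 0.536, -0.004, 1.538, 0.003, 1.067, -0.071], TCP at [290.771, -581.328, 201.016] pointing down, gripper open.
Joint ranges: [-2.7, 2.7], [-0.37, 2.16], [-1.27, 1.26], [0.24, 2.4], [-1.31, 4.45], [0.19, 1.91], [-2.76, 2.76]. Speed limits (rad/s): [2.39, 2.39, 3.14, 3.14, 3.14, 3.14, 3.14].

## Interface

Orientations are given as a rotation vector (axis times angle).
In Python, from rig import telemetry, imaging, close_job, arm gives the robot as it stands.
- The arm moves only by the shell command python3 -m jog 'ROWS' [OPENING] [FORCE]. ROWS is JSON, a list that holds one entry, the list of rows, each a list of 6 numbers: the shift along the tool's x, y, z in m, then the turn, a rotation vector about the tool's x, y, z in degrees. In form: [[[dx, dy, dz, wx, wy, wz], ...]]. A call has 1 to 12 rows; each row shifts and turns the commanded pose from where the row before left it, along the tool's axes as they then stand; what a row does not reach is not made up. A row lasts 1/8 s, in which the tool goes at most 62.5 mm and 10.7 degrees, less where a joint would pass 70% of its speed; a pose out of reach is approached as far as the arm can. A call is refused whole if a number of a shift passes 0.0625 or a number of a turn 10.7, either way. A call with a gripper value outside its range is refused whole. OPENING is the closure, from -1 (fully open) to 1 (shut), set as the call begins (- or left out, the last holds). The fingers move at their own pace and stop on an object; FORCE is the grip in N (left out, the last holds). Time passes only in rows, so rows that do not move let the fingers close. It gives the time, the measured TCP pose, the force, the opening and the grip force at its end, in the units of the state.
- telemetry.get_obs(): the state, without advancing time (a new reading comes with each control period).
- imaging.get_image(name): name is "side" or "top"; returns the picture (400x640x3 uint8, red, green, blue); there is no depth.
- imaging.camera_info(name): a dict with "intrinsics" (3x3 intrinsics, pixels), "k1" (the pictures are not rectified: a ray, as slopes to the right and down, at radius r is drawn at 1 + k1 r^2 times it, then the intrinsics apply), "eye" and "attitude" of the camera in the world. Camera axes: x right, y down, z forward; pixel columns grow to the right and rows downward; lengths in mm; the calibration is good to about 2 mm. A picture is of the moment at which its call begins. camera_info takes no time and is no camera call.
- close_job(): hands the job in; it is judged then, once.
The state is a dict: "time": time; "joints": joint angles; "dq": joint speeds; "effort": joint torques, N m; "ee_pos": TCP position; "eef_rot": TCP orientation; "contact_force": force on the tool from outside, world axes, zero at the start; "moment": the same for the moment, N m; "gripper_width": opening from 0.0 (shut) to 1.0 (fully open); "gripper_force": force on a finger pad.
Only numpy, scipy, OpenCV 4.12 (cv2) and the standard library are available. Lean on these libraries where they do the work, as an engineer would, in place of code of your own. Each camera call takes 0.05 s, during which the arm holds its last target. There are 200 camera calls.

## Working session

There is one attempt and no reset: what is moved stays moved. The work goes in short steps, Python scripts to look and compute and a shell command to move; the robot and the scene stay as the last step left them, time stands still between calls to the robot, and variables do not carry over. Pictures are saved under pics/ and viewed, at most 10 in all, crops included, and the job is handed in when it is done.

```bash
mkdir -p pics; ls; python3 - <<'E'
from rig import telemetry, imaging, arm
import cv2
for n in("side","top"):
    cv2.imwrite(f"pics/{n}0.png",imaging.get_image(n)[:,:,::-1]); print(n,imaging.camera_info(n))
print(telemetry.get_obs(),arm.grip_depth)
E
```

```text
pics
side {'intrinsics': array([[435.60678674,   0.        , 321.4279485 ],
       [  0.        , 435.60678674, 201.86444854],
       [  0.        ,   0.        ,   1.        ]]), 'k1': -0.0048298541932635065, 'eye': array([  71.59355465,  884.67519724, 1000.47993845]), 'attitude': array([-0.57187716,  2.66174398, -1.19349868])}
top {'intrinsics': array([[409.06716054,   0.        , 323.9495426 ],
       [  0.        , 409.06716054, 197.50751418],
       [  0.        ,   0.        ,   1.        ]]), 'k1': -0.07639909067129486, 'eye': array([ 291.66897255,  -71.60992376, 1677.47963077]), 'attitude': array([-2.16475315,  2.14859362, -0.12695535])}
{'time': 0.1, 'joints': array([ 1.040794  ,  0.53708096, -0.00444025,  1.53876712,  0.0026155 ,
        1.06728395, -0.07120451]), 'dq': array([ 0.00128611,  0.00064299,  0.00231201, -0.00153395, -0.00058357,
        0.0019531 , -0.00076221]), 'effort': array([ 3.52950090e-03, -5.72077775e+01,  9.94465314e-01, -2.52231002e+01,
       -5.61694521e-02,  1.34290740e-02,  2.69576651e-05]), 'ee_pos': array([ 290.48913783, -580.80027106,  200.23563963]), 'eef_rot': array([-3.05604897e+00, -7.21807628e-01,  7.44572211e-04]), 'contact_force': array([ 0.39394813, -0.95361297,  0.26416651]), 'moment': array([ 0.00311059, -0.02545558,  0.00329068]), 'gripper_force': 0.0, 'gripper_width': 0.9987253081994427} 18.700000000000003
```

View pics/top0.png

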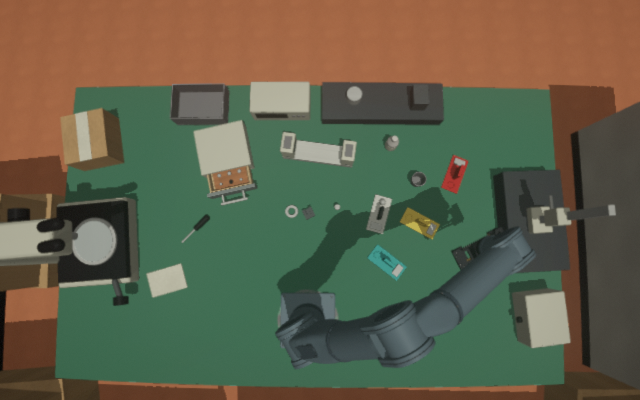

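View pics/side0.png

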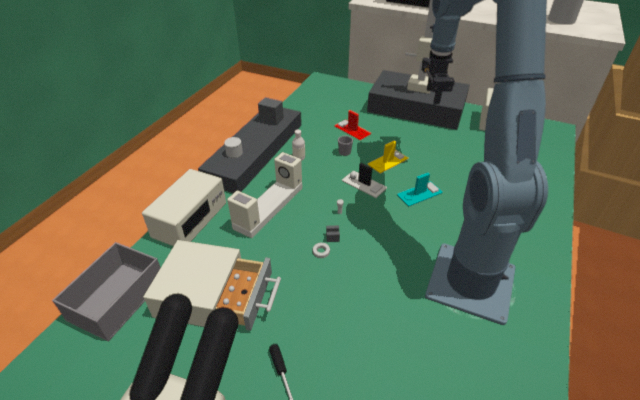

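The top view shows the aluminium tray at about (379,214), the cabinet at (222,150) with its open drawer's bar at about (234,200), and the gate at (318,150). The side view shows the same tray at (364,183), the bar at (272,293) and the gate at (266,200).

Candidates for the tray in the top picture are silver (379,214), red (455,174), yellow (420,223) and turquoise (387,262). I choose the silver one with the black handle and will check it in a close crop.

```bash
cat > h.py <<'E'
import numpy as np, cv2
from rig import imaging
from scipy.spatial.transform import Rotation as R
I={n:imaging.camera_info(n) for n in("side","top")}
def mat(n):
    i=I[n]; return i["intrinsics"],np.array([i["k1"],0,0,0.]),R.from_rotvec(i["attitude"]).as_matrix(),i["eye"]
def ray(n,p):
    K,d,A,e=mat(n); u=cv2.undistortPoints(np.array([[p]],float),K,d)[0,0]
    return e,A@np.array([*u,1])
def atz(n,p,z):
    e,v=ray(n,p); return e+v*(z-e[2])/v[2]
def tri(pt,ps):
    M=0;b=0
    for n,p in(("top",pt),("side",ps)):
        e,v=ray(n,p); v=v/np.linalg.norm(v); P=np.eye(3)-np.outer(v,v); M=M+P;b=b+P@e
    return np.linalg.solve(M,b)
def proj(n,X):
    K,d,A,e=mat(n); c=(np.atleast_2d(X)-e)@A
    return cv2.projectPoints(c,np.zeros(3),np.zeros(3),K,d)[0][:,0]
def crop(im,x,y,w,h,s):
    return cv2.resize(im[y:y+h,x:x+w],None,fx=s,fy=s,interpolation=cv2.INTER_CUBIC)
E
python3 - <<'E'
import cv2,numpy as np
from h import *
t=cv2.imread("pics/top0.png");s=cv2.imread("pics/side0.png")
a=np.hstack([crop(t,355,185,50,60,8)[:,:400],crop(s,330,150,80,60,5).repeat(1,0)[:300,:400] if 0 else cv2.copyMakeBorder(crop(s,335,155,60,50,400/60),0,480-333,0,0,cv2.BORDER_CONSTANT)[:480]])
cv2.imwrite("pics/c1.png",a)
b=np.vstack([np.hstack([crop(t,190,115,80,60,5),crop(t,190,150,80,60,5)]),np.hstack([crop(t,270,120,100,60,4)[:240],crop(s,220,140,100,60,4)[:240]])])
b=np.vstack([np.hstack([crop(t,185,115,80,100,5)[:,:400],np.vstack([crop(t,275,120,100,62,4),crop(s,220,150,100,90,4)[:252]])])])
cv2.imwrite("pics/c2.png",b);print(a.shape,b.shape)
E
```

```text
(480, 800, 3) (500, 800, 3)
```

View pics/c1.png

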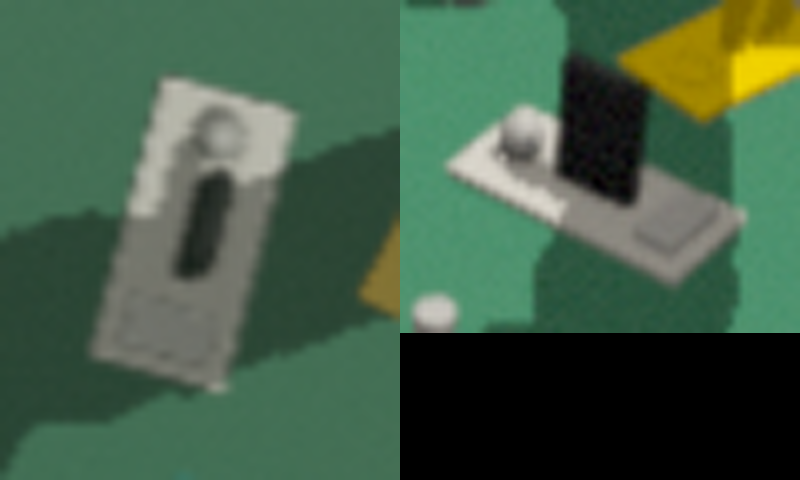

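View pics/c2.png

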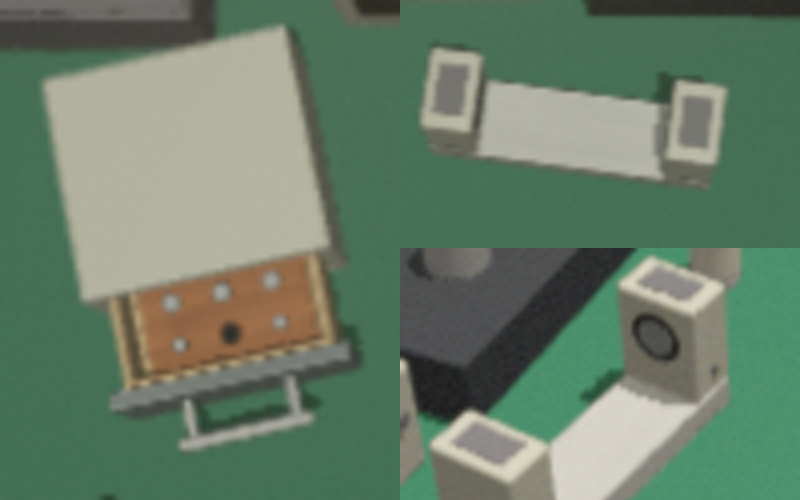

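c1 confirms the choice: the silver plate carries a black handle, the ball in the upper (far) pocket at c1 (219,133) and the flat counterweight at the near end. c2 shows the cabinet top corners at (43,80), (287,27), (331,247) and (83,300), the drawer bar from (180,446) to (313,417), and the head tops of the gate.

```bash
cat > fit.py <<'E'
from h import *
from scipy.optimize import least_squares
def cr(x,y,ox,oy,s,dx=0,dy=0): return ((x-dx+.5)/s-.5+ox,(y-dy+.5)/s-.5+oy)
def fit(obs,x0):
    # obs: (cam, pixel, local point)
    def f(q):
        A=R.from_euler('z',q[2]).as_matrix()
        return np.concatenate([proj(n,A@np.array(L)+[q[0]*1000,q[1]*1000,0])[0]-p for n,p,L in obs])
    r=least_squares(f,x0); print("xy mm",r.x[:2]*1000,"yaw deg",np.degrees(r.x[2]),"rms px",np.sqrt(np.mean(r.fun**2)),"\n res",r.fun.reshape(-1,2).round(1).tolist()); return r.x
E
python3 - <<'E'
from fit import *
T=[("top",cr(x,y,355,185,8),L) for (x,y),L in zip([(163,78),(298,113),(225,390),(92,354)],[(75,35,6),(75,-35,6),(-75,-35,6),(-75,35,6)])]
S=[("side",cr(x,y,335,155,400/60,400),L) for (x,y),L in zip([(447,165),(675,285),(742,215)],[(75,35,6),(-75,35,6),(-75,-35,6)])]
print("tray");t=fit(T+S,[.55,-.25,-.2])
print("ball",tri(cr(219,133,355,185,8),cr(522,133,335,155,400/60,400)), "pocket",t[:2]*1000+50*np.array([np.cos(t[2]),np.sin(t[2])]))
w=145
G=[("top",cr(x,y,275,120,4,400),L) for (x,y),L in zip([(430,48),(422,124),(727,88),(716,162)],[(40,w,130),(-40,w,130),(40,-w,130),(-40,-w,130)])]
G+=[("side",cr(x,y,220,150,4,400,248),L) for (x,y),L in zip([(652,258),(722,292),(470,411),(552,448),(434,455)],[(40,-w,130),(-40,-w,130),(40,95,130),(-40,95,130),(40,w,130)])]
print("gate");g=fit(G,[.8,0,-.1])
C=[("top",cr(x,y,185,115,5),L) for (x,y),L in zip([(43,80),(287,27),(331,247),(83,300)],[(100,100,90),(100,-100,90),(-100,-100,90),(-100,100,90)])]
print("cab");c=fit(C,[.8,.3,.2])
a=tri(cr(180,446,185,115,5),(267,308)); b=tri(cr(313,417,185,115,5),(277,279)); m=(a+b)/2
print("bar",a,b,m); A=R.from_euler('z',c[2]).as_matrix(); print("bar mid in cab",A.T@(m-[c[0]*1000,c[1]*1000,0]))
for n,p in dict(ring=(292,211),vb=(308,213),pin=(337,206),pot=(418,179),bottle=(393,143)).items(): print(n,atz("top",p,30))
E
```

```text
tray
xy mm [ 429.71811582 -289.46932655] yaw deg -15.016313279049408 rms px 0.4086839541254769 
 res [[0.2, -0.1], [-0.2, 0.0], [-0.2, 0.6], [-0.1, 0.5], [-0.6, 0.1], [-0.5, -0.8], [0.4, -0.2]]
ball [ 478.44733217 -301.33593541   20.80751476] pocket [ 478.01072063 -302.42402922]
gate
xy mm [678.30259    -37.89363582] yaw deg -6.821931897900573 rms px 1.058982743599821 
 res [[-0.2, 0.8], [-1.1, 1.7], [-0.5, -0.1], [-0.2, 1.4], [-1.1, -0.4], [0.8, -1.8], [-0.2, -0.2], [0.1, -0.6], [-1.7, -2.0]]
cab
xy mm [686.11058906 346.08737932] yaw deg 12.859058509852378 rms px 1.2907910971475045 
 res [[0.0, -1.8], [-0.5, -1.9], [0.0, 1.6], [0.5, 1.9]]
bar [461.20226654 349.11443938  59.4634712 ] [488.25215732 246.12701999  43.55337642] [474.72721193 297.62072969  51.50842381]
bar mid in cab [-2.16868406e+02 -2.07012163e-01  5.15084238e+01]
ring [437.21673696  64.74414581  30.        ]
vb [ 4.29605533e+02 -9.76274342e-02  3.00000000e+01]
pin [ 458.89014647 -117.13278629   30.        ]
pot [ 572.26211415 -448.49266759   30.        ]
bottle [ 722.38143427 -347.95537593   30.        ]
```

```bash
cat > d.py <<'E'
import sys,numpy as np
from rig import telemetry
from scipy.spatial.transform import Rotation as R
def go(x,y,z,th):
    o=telemetry.get_obs(); A=R.from_rotvec(o["eef_rot"]); t=np.radians(th)
    B=R.from_matrix(np.array([[np.cos(t),np.sin(t),0],[np.sin(t),-np.cos(t),0],[0,0,-1]]))
    print("shift mm (tool)",A.inv().apply(np.array([x,y,z])-o["ee_pos"]).round(1),"turn deg",np.degrees((A.inv()*B).as_rotvec()).round(1),"t",round(o["time"],2))
if __name__=="__main__":
    a=list(map(float,sys.argv[1:]))
    for i in range(0,len(a),4): go(*a[i:i+4])
E
python3 d.py 450 -100 220 12.9  431 288 200 12.9
```

```text
shift mm (tool) [ 357.8 -358.7  -19.3] turn deg [-0.1  0.  13.7] t 0.1
shift mm (tool) [ 514.4 -714.1    1.3] turn deg [-0.1  0.  13.7] t 0.1
```

```bash
python3 -m jog '[[[0.03,-0.03,-0.002,0,0,0],[0.03,-0.03,-0.002,0,0,0],[0.03,-0.03,-0.002,0,0,0],[0.03,-0.03,-0.002,0,0,0],[0.03,-0.03,-0.002,0,0,0],[0.03,-0.03,-0.002,0,0,0],[0.03,-0.03,-0.002,0,0,0],[0.03,-0.03,-0.002,0,0,0],[0.03,-0.03,-0.002,0,0,0],[0.03,-0.03,-0.002,0,0,0],[0.03,-0.03,0,0,0,0],[0.028,-0.029,0,0,0,0]]]' 1 10 && python3 d.py 431 288 200 12.9
```

```text
time: 1.6
ee_pos: [450.4, -98.7, 220.9]
eef_rot: [-3.057, -0.722, 0.0]
contact_force: [0.6, -0.9, 0.6]
gripper_width: 0.006
gripper_force: 0.0
shift mm (tool) [ 155.7 -354.5   20.9] turn deg [-0.   0.  13.7] t 1.6
```

```bash
python3 -m jog '[[[0.0155,-0.0354,0.002,0,0,0],[0.0155,-0.0354,0.002,0,0,0],[0.0155,-0.0354,0.002,0,0,0],[0.0155,-0.0354,0.002,0,0,0],[0.0155,-0.0354,0.002,0,0,0],[0.0155,-0.0354,0.002,0,0,0],[0.0155,-0.0354,0.002,0,0,0],[0.0155,-0.0354,0.002,0,0,0],[0.0155,-0.0354,0.002,0,0,0],[0.0155,-0.0354,0.002,0,0,0],[0,0,0,0,0,6.9],[0,0,0,0,0,6.9]]]' && python3 d.py 431 288 38 12.9
```

```text
time: 3.1
ee_pos: [430.1, 286.2, 200.5]
eef_rot: [3.122, 0.345, -0.002]
contact_force: [-0.3, 0.2, 0.5]
gripper_width: 0.008
gripper_force: 0.0
shift mm (tool) [  1.5  -1.6 162.5] turn deg [ 0.   0.1 -0.3] t 3.1
```

```bash
python3 -m jog '[[[0.0015,-0.0015,0.03,0,0,0],[0,0,0.03,0,0,0],[0,0,0.03,0,0,0],[0,0,0.03,0,0,0],[0,0,0.03,0,0,0],[0,0,0.0125,0,0,0],[0,0,0,0,0,0]]]' && python3 -m jog '[[[0.01,0,0,0,0,0],[0.01,0,0,0,0,0],[0.01,0,0,0,0,0],[0.01,0,0,0,0,0],[0.01,0,0,0,0,0],[0.01,0,0,0,0,0],[0.01,0,0,0,0,0]]]' && python3 - <<'E'
from h import *
s=imaging.get_image("side")[:,:,::-1];t=imaging.get_image("top")[:,:,::-1]
cv2.imwrite("pics/p1.png",np.hstack([crop(t,180,110,100,125,4),crop(s,190,210,100,125,4)]))
E
```

```text
time: 3.98
ee_pos: [431.3, 287.4, 38.1]
eef_rot: [3.121, 0.35, -0.002]
contact_force: [-0.2, -0.5, 0.4]
gripper_width: 0.008
gripper_force: 0.0
time: 4.85
ee_pos: [500.1, 303.1, 38.3]
eef_rot: [3.122, 0.35, -0.002]
contact_force: [-1.8, -0.4, -0.2]
gripper_width: 0.002
gripper_force: 0.4
```

View pics/p1.png

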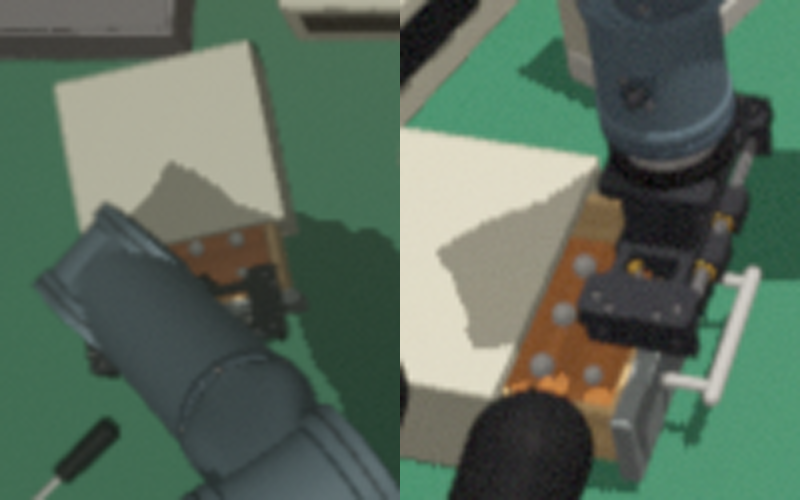

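The side half shows the bar still near side pixels (268,307) to (279,278), unmoved, with the gripper body beyond it. I need to know whether the fingertips passed over the bar or landed behind it.

```bash
python3 - <<'E'
from fit import *
for z in(20,30,40,50,60): print(z,*[atz("top",cr(x,y,185,115,5),z)[:2].round(0) for x,y in((180,446),(313,417))],*[atz("side",p,z)[:2].round(0) for p in((268.5,307.5),(279,278))])
o=(500,303,38)
print(proj("side",[o,(500,303,100)]),proj("top",[o]))
s=cv2.imread("pics/side0.png")
s1=imaging.get_image("side")[:,:,::-1]
cv2.imwrite("pics/p2.png",np.hstack([crop(s,235,250,50,75,8),crop(s1,235,250,50,75,8)]))
E
```

```text
20 [465. 359.] [490. 250.] [475. 324.] [496. 225.]
30 [464. 357.] [489. 248.] [471. 329.] [492. 232.]
40 [463. 354.] [488. 246.] [467. 335.] [488. 239.]
50 [462. 352.] [486. 244.] [462. 341.] [483. 245.]
60 [461. 349.] [485. 243.] [458. 347.] [479. 252.]
[[263.51513448 294.34957678]
 [261.4559815  279.85068777]] [[233.53989798 194.93648341]]
```

View pics/p2.png

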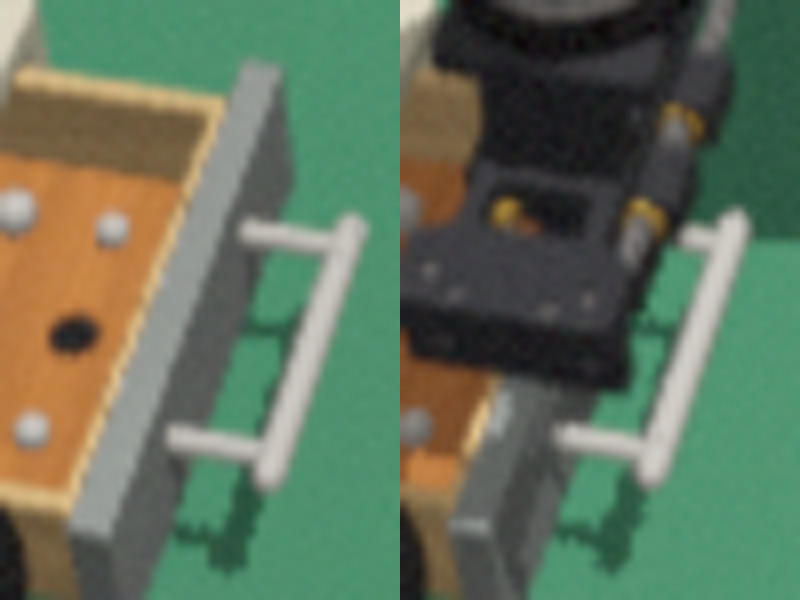

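p2 shows the bar shifted about 2 px, so the drawer is already being pushed at under 2 N. The tips are probably in the gap, pressing on the drawer front. A push there also shuts it, so I continue gently and watch the force.

```bash
python3 -m jog '[[[0.01,0,0,0,0,0],[0.01,0,0,0,0,0],[0.01,0,0,0,0,0],[0.01,0,0,0,0,0]]]' ; python3 - <<'E'
from h import *
s=imaging.get_image("side")[:,:,::-1]
cv2.imwrite("pics/p3.png",crop(s,200,220,100,110,5))
E
```

```text
time: 5.5
ee_pos: [539.6, 312.3, 38.4]
eef_rot: [-3.122, -0.35, 0.0]
contact_force: [-1.2, 0.9, -0.5]
gripper_width: 0.004
gripper_force: 0.7
```

View pics/p3.png

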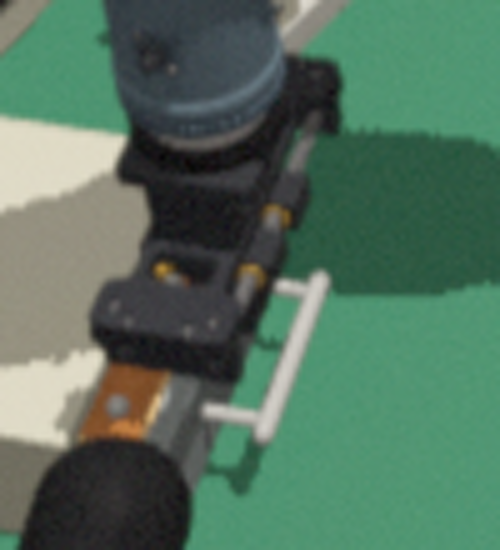

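The drawer follows: the bar is now at side pixels (253,306) to (264,276), and the push is about 1 N.

```bash
python3 -m jog '[[[0.006,0,0,0,0,0],[0.006,0,0,0,0,0],[0.006,0,0,0,0,0],[0.006,0,0,0,0,0],[0,0,0,0,0,0]]]'; for i in 1 ; do python3 -m jog '[[[0.003,0,0,0,0,0],[0.002,0,0,0,0,0]]]'; done
```

```text
time: 6.18
ee_pos: [563.3, 317.4, 38.6]
eef_rot: [-3.122, -0.349, -0.002]
contact_force: [0.8, -0.5, -0.3]
gripper_width: 0.008
gripper_force: 0.0
time: 6.42
ee_pos: [567.2, 318.4, 38.5]
eef_rot: [3.122, 0.35, -0.001]
contact_force: [-1.1, -0.3, 0.2]
gripper_width: 0.006
gripper_force: 0.5
```

```bash
python3 -m jog '[[[0.002,0,0,0,0,0],[0.002,0,0,0,0,0]]]'; python3 -m jog '[[[0.002,0,0,0,0,0],[0.002,0,0,0,0,0]]]';python3 -m jog '[[[0.0015,0,0,0,0,0],[0.0015,0,0,0,0,0]]]'
```

```text
time: 6.68
ee_pos: [570.6, 319.2, 38.4]
eef_rot: [3.122, 0.35, -0.002]
contact_force: [-5.3, -1.2, 2.3]
gripper_width: 0.004
gripper_force: 2.5
time: 6.92
ee_pos: [570.9, 319.3, 37.8]
eef_rot: [3.119, 0.351, -0.012]
contact_force: [-14.4, -4.7, 9.7]
gripper_width: 0.006
gripper_force: 7.5
time: 7.18
ee_pos: [571.0, 319.3, 37.6]
eef_rot: [3.117, 0.351, -0.02]
contact_force: [-21.0, -7.3, 14.9]
gripper_width: 0.005
gripper_force: 11.1
```

The tool stops hard at x = 571 with about 21 N, so the drawer is shut. I back off a little, rise straight up out of the gap, and check.

```bash
python3 -m jog '[[[-0.005,0,0,0,0,0],[-0.007,0,0,0,0,0],[0,0,0,0,0,0]]]'; python3 -m jog '[[[0,0,-0.02,0,0,0],[0,0,-0.03,0,0,0],[0,0,-0.05,0,0,0],[0,0,-0.05,0,0,0],[0,0,-0.02,0,0,0]]]' -1; python3 d.py 450 -100 220 -15; python3 d.py 429.7 -289.5 220 -15
```

```text
time: 7.55
ee_pos: [566.6, 318.2, 38.7]
eef_rot: [-3.122, -0.35, -0.001]
contact_force: [-0.7, 0.2, -0.0]
gripper_width: 0.003
gripper_force: 0.0
time: 8.18
ee_pos: [568.3, 319.4, 213.4]
eef_rot: [-3.119, -0.349, -0.01]
contact_force: [0.5, 0.6, 0.3]
gripper_width: 0.552
gripper_force: 0.0
shift mm (tool) [-207.9  383.    -8.8] turn deg [-0.2 -0.3 27.8] t 8.18
shift mm (tool) [-269.6  563.3   -9.6] turn deg [-0.2 -0.3 27.8] t 8.18
```

```bash
python3 -m jog '[[[-0.0225,0.047,-0.001,0,0,0],[-0.0225,0.047,-0.001,0,0,0],[-0.0225,0.047,-0.001,0,0,0],[-0.0225,0.047,-0.001,0,0,0],[-0.0225,0.047,-0.001,0,0,0],[-0.0225,0.047,-0.001,0,0,0],[-0.0225,0.047,-0.001,0,0,0],[-0.0225,0.047,-0.001,0,0,0],[-0.0225,0.047,-0.001,0,0,0],[-0.0225,0.047,-0.001,0,0,0],[-0.0225,0.047,0,0,0,0],[-0.022,0.046,0,0,0,0]]]' -1; python3 -m jog '[[[0,0,0,0,0,9.3],[0,0,0,0,0,9.3],[0,0,0,0,0,9.3],[0,0,0,0,0,0]]]'; python3 d.py 429.7 -289.5 120 -15;  python3 - <<'E'
from h import *
s=imaging.get_image("side")[:,:,::-1];t=imaging.get_image("top")[:,:,::-1]
cv2.imwrite("pics/p4.png",np.hstack([crop(t,180,110,100,125,4),crop(s,190,210,100,125,4)]))
cv2.imwrite("pics/p4s.png",s); cv2.imwrite("pics/p4t.png",t)
E
```

```text
time: 9.68
ee_pos: [427.3, -292.2, 218.7]
eef_rot: [3.122, 0.349, 0.0]
contact_force: [1.1, 0.1, 0.5]
gripper_width: 0.996
gripper_force: 0.0
time: 10.18
ee_pos: [427.9, -290.4, 218.5]
eef_rot: [3.115, -0.411, -0.001]
contact_force: [0.8, -0.3, -0.1]
gripper_width: 1.004
gripper_force: 0.0
shift mm (tool) [ 1.6 -1.4 98.5] turn deg [ 0.  0. -0.] t 10.18
```

View pics/p4.png

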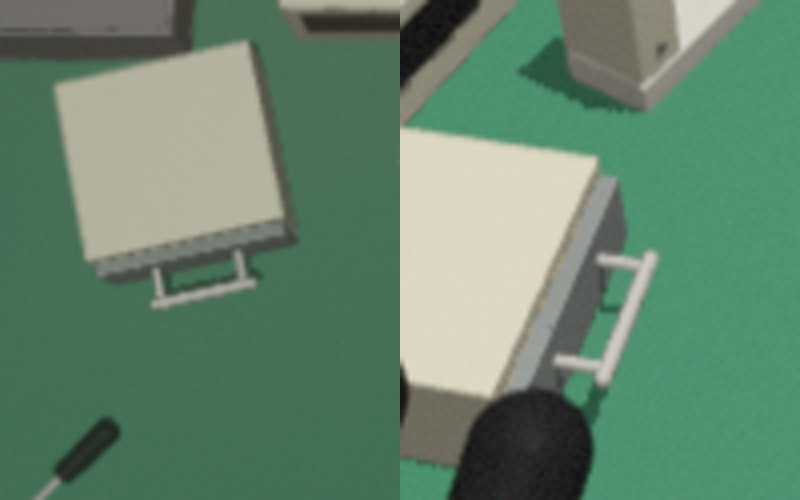

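p4 shows the drawer front flush with the cabinet (top half about (195,245)) and the bar 35 mm off it, so the drawer is fully shut. Next I descend on the tray handle.

```bash
python3 -m jog '[[[0.0016,-0.0014,0.03,0,0,0],[0,0,0.03,0,0,0],[0,0,0.03,0,0,0],[0,0,0.03,0,0,0],[0,0,0.03,0,0,0],[0,0,0.02,0,0,0],[0,0,0.0045,0,0,0],[0,0,0,0,0,0]]]' && python3 d.py 429.7 -289.5 44 -15; python3 - <<'E'
from h import *
s=imaging.get_image("side")[:,:,::-1];t=imaging.get_image("top")[:,:,::-1]
cv2.imwrite("pics/p5.png",np.hstack([crop(t,340,170,80,90,5),crop(s,325,130,80,90,5)]))
E
```

```text
time: 11.28
ee_pos: [430.1, -289.7, 44.3]
eef_rot: [-3.114, 0.412, -0.0]
contact_force: [0.3, 0.2, 0.6]
gripper_width: 1.002
gripper_force: 0.0
shift mm (tool) [-0.4 -0.1  0.3] turn deg [-0.  -0.  -0.1] t 11.28
```

View pics/p5.png

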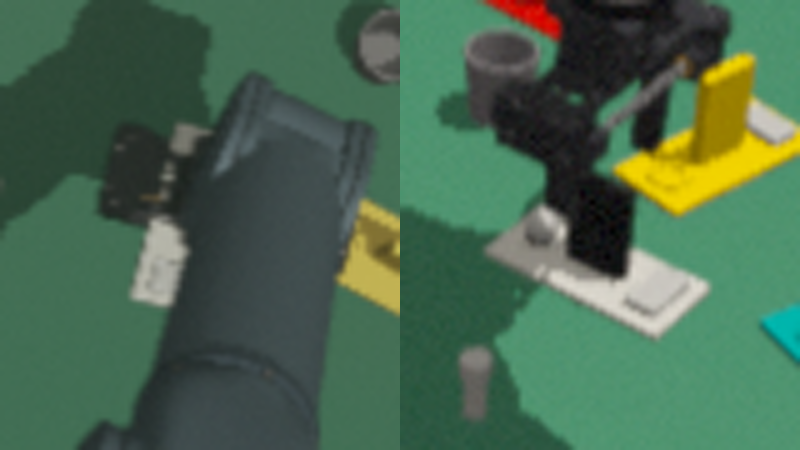

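The side half shows the tray handle at about (600,225), and the gripper seems to sit towards the ball end. I check this against projections before closing.

```bash
python3 - <<'E'
from h import *
from rig import telemetry
o=telemetry.get_obs();A=R.from_rotvec(o["eef_rot"])
L=[(0,0,0),(0,-44,0),(0,-61,0),(0,44,0),(0,61,0),(0,0,-64),(0,-93,-64),(0,93,-64)]
W=A.apply(L)+o["ee_pos"]
for l,w,p,q in zip(L,W,proj("side",W),proj("top",W)): print(l,w.round(),"side crop",((p-[325,130])*5+[400,0]).round(),"top crop",((q-[340,170])*5).round())
s=imaging.get_image("side")[:,:,::-1]
c=np.clip(crop(s,355,130,60,60,10).astype(float)*2.2+25,0,255).astype(np.uint8)
for p in (proj("side",W)[[0,1,2,3,4]]): cv2.drawMarker(c,tuple(int(v) for v in (p-[355,130])*10+4.5),(0,0,255),0,14,2)
cv2.imwrite("pics/p6.png",c)
E
```

```text
(0, 0, 0) [ 431. -290.   45.] side crop [595. 222.] top crop [201. 215.]
(0, -44, 0) [ 442. -248.   45.] side crop [559. 252.] top crop [148. 200.]
(0, -61, 0) [ 446. -231.   45.] side crop [544. 264.] top crop [128. 195.]
(0, 44, 0) [ 419. -332.   45.] side crop [630. 193.] top crop [254. 229.]
(0, 61, 0) [ 415. -349.   45.] side crop [643. 181.] top crop [275. 235.]
(0, 0, -64) [ 430. -290.  109.] side crop [601. 149.] top crop [212. 208.]
(0, -93, -64) [ 455. -200.  109.] side crop [521. 213.] top crop [ 95. 176.]
(0, 93, -64) [ 406. -380.  109.] side crop [676.  89.] top crop [329. 240.]
```

View pics/p6.png

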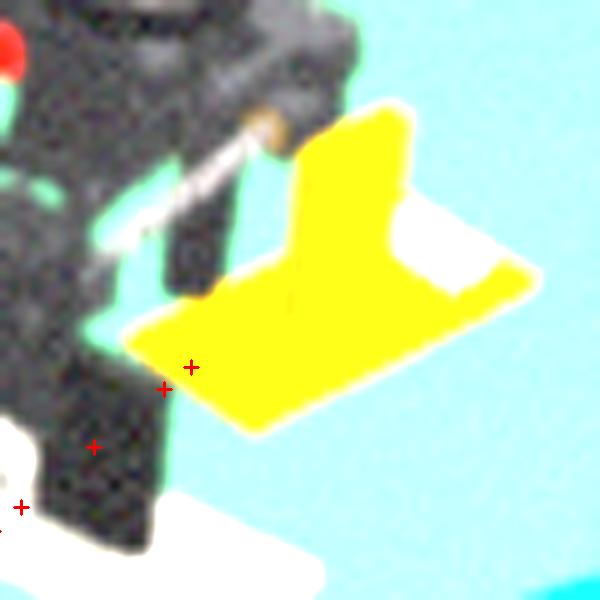

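p6 shows the far finger's tip at about p6 (190,293), side pixel (374,159). That is 8 px above where the reported TCP puts it at (372,167), so the real tips seem about 30 mm higher than reported. It would also explain why they passed over the bar. My ten views are now used, so from here I measure by code.

```bash
cat > tip.py <<'E'
from h import *
from rig import telemetry
o=telemetry.get_obs();A=R.from_rotvec(o["eef_rot"])
s=imaging.get_image("side").astype(int); ref=cv2.imread("pics/side0.png")[:,:,::-1].astype(int)
def dark(p): return p.max(-1)<75
m=dark(s)&(abs(s-ref).max(-1)>25)
for dz in(0,15,30,45):
    C=A.apply([(a,b,0) for a in(-9,9) for b in(44,61)])+o["ee_pos"]+[0,0,dz]
    print("dz",dz,"far tip px",proj("side",C).round(1).tolist())
for c in range(368,382): 
    r=np.where(m[120:185,c])[0]+120; print(c,"lowest dark row",r.max() if len(r) else None, end="; ")
print(); print("start tip side px",proj("side",[(290.5,-580.8,200),(290.5,-580.8,264)]).round(1).tolist())
m0=ref[:,:,:].max(-1)<60
for c in range(424,456,3):
    r=np.where(m0[40:140,c])[0]+40; print(c,r.min() if len(r) else None,r.max() if len(r) else None,end="; ")
E
python3 tip.py
```

```text
dz 0 far tip px [[373.1, 169.5], [375.7, 167.2], [369.0, 167.5], [371.6, 165.3]]
dz 15 far tip px [[373.4, 166.1], [376.1, 163.9], [369.3, 164.2], [371.9, 162.0]]
dz 30 far tip px [[373.8, 162.7], [376.5, 160.5], [369.6, 160.8], [372.3, 158.6]]
dz 45 far tip px [[374.1, 159.3], [376.8, 157.1], [369.9, 157.4], [372.6, 155.2]]
368 lowest dark row 147; 369 lowest dark row 147; 370 lowest dark row 179; 371 lowest dark row 173; 372 lowest dark row 158; 373 lowest dark row 159; 374 lowest dark row 159; 375 lowest dark row 158; 376 lowest dark row 157; 377 lowest dark row 153; 378 lowest dark row 143; 379 lowest dark row 142; 380 lowest dark row 141; 381 lowest dark row 140; 
start tip side px [[429.9, 106.1], [433.0, 90.2]]
424 59 122; 427 60 123; 430 51 124; 433 45 124; 436 47 125; 439 47 125; 442 40 126; 445 48 127; 448 51 127; 451 48 128; 454 83 128;
```

The code agrees: the tip bottom is at rows 158-159, about 38 mm above the reported TCP. I lower in small force-watched steps and re-measure.

```bash
python3 -m jog '[[[0,0,0.01,0,0,0],[0,0,0.01,0,0,0],[0,0,0,0,0,0]]]'; python3 -m jog '[[[0,0,0.003,0,0,0],[0,0,0.002,0,0,0],[0,0,0,0,0,0]]]'; python3 -m jog '[[[0,0,0.002,0,0,0],[0,0,0,0,0,0]]]';  python3 tip.py | head -5
```

```text
time: 11.85
ee_pos: [429.0, -289.0, 22.9]
eef_rot: [-3.113, 0.413, 0.003]
contact_force: [-0.0, 0.0, 0.0]
gripper_width: 1.002
gripper_force: 0.0
time: 12.22
ee_pos: [429.8, -289.5, 18.9]
eef_rot: [-3.114, 0.413, 0.0]
contact_force: [0.1, 0.2, -0.3]
gripper_width: 0.997
gripper_force: 0.0
time: 12.48
ee_pos: [429.8, -289.6, 16.9]
eef_rot: [-3.114, 0.414, 0.0]
contact_force: [-1.0, -0.1, -0.5]
gripper_width: 0.999
gripper_force: 0.0
dz 0 far tip px [[372.6, 175.7], [375.2, 173.5], [368.5, 173.8], [371.2, 171.6]]
dz 15 far tip px [[372.9, 172.4], [375.6, 170.2], [368.8, 170.5], [371.5, 168.3]]
dz 30 far tip px [[373.3, 169.1], [375.9, 166.9], [369.2, 167.2], [371.8, 165.0]]
dz 45 far tip px [[373.6, 165.8], [376.3, 163.6], [369.5, 163.9], [372.2, 161.7]]
368 lowest dark row 154; 369 lowest dark row 153; 370 lowest dark row 152; 371 lowest dark row 174; 372 lowest dark row 165; 373 lowest dark row 165; 374 lowest dark row 165; 375 lowest dark row 165; 376 lowest dark row 162; 377 lowest dark row 157; 378 lowest dark row 149; 379 lowest dark row 148; 380 lowest dark row 147; 381 lowest dark row 147;
```

No contact, though at the reported height the gripper's body would already be on the handle. That supports the offset: tips about 54 mm up, grasp about 73 mm. I lower 6 mm more and close gently.

```bash
python3 -m jog '[[[0,0,0.003,0,0,0],[0,0,0.003,0,0,0],[0,0,0,0,0,0]]]'; python3 -m jog '[[[0,0,0,0,0,0],[0,0,0,0,0,0],[0,0,0,0,0,0],[0,0,0,0,0,0],[0,0,0,0,0,0],[0,0,0,0,0,0],[0,0,0,0,0,0]]]' 1 8;python3 -m jog '[[[0,0,0,0,0,0],[0,0,0,0,0,0],[0,0,0,0,0,0],[0,0,0,0,0,0],[0,0,0,0,0,0],[0,0,0,0,0,0],[0,0,0,0,0,0]]]' 1 30
```

```text
time: 12.9
ee_pos: [429.6, -289.4, 10.7]
eef_rot: [-3.114, 0.413, 0.001]
contact_force: [0.0, 0.2, 0.2]
gripper_width: 0.996
gripper_force: 0.0
time: 13.78
ee_pos: [429.9, -289.6, 11.0]
eef_rot: [3.114, -0.413, -0.0]
contact_force: [-0.4, 0.9, -1.0]
gripper_width: 0.229
gripper_force: 0.0
time: 14.65
ee_pos: [429.8, -289.6, 11.0]
eef_rot: [3.114, -0.414, -0.0]
contact_force: [-0.4, 0.6, -4.2]
gripper_width: 0.134
gripper_force: 30.0
```

Grip closed on 11.8 mm, which is the 12 mm handle. Now a slow lift.

```bash
python3 -m jog '[[[0,0,-0.002,0,0,0],[0,0,-0.004,0,0,0],[0,0,-0.006,0,0,0],[0,0,-0.006,0,0,0],[0,0,-0.006,0,0,0],[0,0,-0.004,0,0,0],[0,0,-0.002,0,0,0],[0,0,0,0,0,0],[0,0,0,0,0,0]]]' - 40; cat > look.py <<'E'
# ball (bright blob circle) and tray corners near predicted places
import sys
from h import *
def save(k):
    for n in("side","top"): cv2.imwrite(f"pics/{k}_{n}.png",imaging.get_image(n)[:,:,::-1])
save(sys.argv[1])
E
python3 look.py l1; python3 - <<'E'
from h import *
# shift of tray patch in side view between pre-lift and lifted images (template of the ball)
a=cv2.imread("pics/side0.png");b=cv2.imread("pics/l1_side.png")
# colors: tray = bright grey
m=(b.min(-1)>95)&(np.ptp(b.astype(int),-1)<30); m[:130]=0;m[215:]=0;m[:,:320]=0;m[:,420:]=0
n,l,st,ce=cv2.connectedComponentsWithStats(m.astype(np.uint8)); print([(s.tolist(),c.round(1).tolist()) for s,c in zip(st[1:],ce[1:]) if s[4]>15])
th=np.radians(-15);A=R.from_euler('z',th).as_matrix()
for h in(0,30): print(h,proj("side",(A@np.array([(75,35,6),(-75,35,6),(-75,-35,6),(50,0,18.5)]).T).T+[429.7,-289.5,h]).round(1).tolist())
E
```

```text
time: 15.78
ee_pos: [429.7, -289.5, 40.8]
eef_rot: [-3.114, 0.413, 0.001]
contact_force: [-0.2, 0.5, -4.7]
gripper_width: 0.138
gripper_force: 40.0
[([395, 151, 8, 7, 39], [398.2, 154.4]), ([343, 164, 45, 27, 461], [366.0, 178.3]), ([337, 200, 6, 5, 25], [339.8, 201.8])]
0 [[341.0, 179.4], [375.3, 196.5], [386.3, 186.6], [352.4, 174.8]]
30 [[341.3, 172.9], [376.1, 190.0], [387.2, 180.1], [352.8, 168.2]]
```

The tray rose as predicted, with its corners matching a 30 mm height. Next I refine the gate pose with sub-pixel corners.

```bash
python3 - <<'E'
from fit import *
w=145
top=[((430,48),(1,w)),((422,124),(-1,w)),((484,55),(1,95)),((727,88),(1,-w)),((716,162),(-1,-w)),((672,80),(1,-95)),((668,155),(-1,-95)),((473,134),(-1,95))]
side=[((652,258),(1,-w)),((722,292),(-1,-w)),((470,411),(1,95)),((552,448),(-1,95)),((434,455),(1,w)),((620,285),(1,-95)),((690,312),(-1,-95))]
P=[("top",cr(*p,275,120,4,400),L) for p,L in top]+[("side",cr(*p,220,150,4,400,248),L) for p,L in side]
Q=[]
for n in("top","side"):
    g=cv2.cvtColor(cv2.imread(f"pics/{n}0.png"),6)
    ps=[(p,L) for m,p,L in P if m==n]
    c=cv2.cornerSubPix(g,np.float32([p for p,_ in ps])[:,None].copy(),(2,2),(-1,-1),(3,50,.01))[:,0]
    for (p,L),q in zip(ps,c):
        mv=np.hypot(*(q-p)); Q.append((n,q if mv<2 else np.array(p),L)); print(n,L,np.round(p,1),q.round(1))
def run(O):
    def f(q):
        A=R.from_euler('z',q[2]).as_matrix(); d=q[3]*1000
        return np.concatenate([proj(n,A@np.array([L[0]*d,np.sign(L[1])*(q[4]*1000 if abs(L[1])>100 else 95),130])+[q[0]*1000,q[1]*1000,0])[0]-p for n,p,L in O])
    r=least_squares(f,[.68,-.04,-.1,.04,.145],loss="soft_l1"); print((r.x*1000).round(1),"yaw",np.degrees(r.x[2]).round(2),"rms",np.sqrt(np.mean(f(r.x)**2)).round(2)); return r.x
run(P);run(Q);run([q for q in Q if q[0]=="top"]);run([q for q in Q if q[0]=="side"])
# windows-free check: cabinet-style bias of tray in each cam
T=[("top",cr(x,y,355,185,8),L) for (x,y),L in zip([(163,78),(298,113),(225,390),(92,354)],[(75,35,6),(75,-35,6),(-75,-35,6),(-75,35,6)])]
S=[("side",cr(x,y,335,155,400/60,400),L) for (x,y),L in zip([(447,165),(675,285),(742,215)],[(75,35,6),(-75,35,6),(-75,-35,6)])]
fit(T,[.43,-.29,-.2]);fit(S,[.43,-.29,-.2])
E
```

```text
top (1, 145) [282.1 131.6] [283.6 131.5]
top (-1, 145) [280.1 150.6] [279.8 150.8]
top (1, 95) [295.6 133.4] [294.9 133.7]
top (1, -145) [356.4 141.6] [356.2 141.7]
top (-1, -145) [353.6 160.1] [353.3 160.5]
top (1, -95) [342.6 139.6] [343.6 139.8]
top (-1, -95) [341.6 158.4] [341.6 158.4]
top (-1, 95) [292.9 153.1] [293.8 151.2]
side (1, -145) [282.6 152.1] [282.3 151.4]
side (-1, -145) [300.1 160.6] [300.6 159.2]
side (1, 95) [237.1 190.4] [236.7 189.9]
side (-1, 95) [257.6 199.6] [256.7 198.7]
side (1, 145) [228.1 201.4] [228.1 201.4]
side (1, -95) [274.6 158.9] [274.6 158.9]
side (-1, -95) [292.1 165.6] [291.2 166.1]
[ 679.6  -39.8 -120.1   37.3  144.2] yaw -6.88 rms 0.86
[ 680.3  -40.1 -126.7   37.4  143.5] yaw -7.26 rms 0.72
[ 681.4  -40.6 -126.7   38.   143. ] yaw -7.26 rms 0.35
[ 678.1  -37.9 -118.9   36.3  145.8] yaw -6.81 rms 0.72
xy mm [ 430.85080518 -289.82233491] yaw deg -14.908598943410313 rms px 0.2513153687262257 
 res [[0.3, -0.3], [-0.2, -0.3], [-0.1, 0.3], [-0.0, 0.3]]
xy mm [ 428.21242579 -288.40254812] yaw deg -15.45411263577106 rms px 0.4056152597334122 
 res [[-0.3, 0.2], [-0.4, -0.4], [0.7, 0.2]]
```

Both cameras agree on the displacement from tray to gate: about (250.3, 249.8) mm, with a gate yaw of -7.1 deg. So the final TCP target is (630.4, -33.1, 82.5) at θ = -7.1, reached through (561,-24.4).

```bash
python3 -m jog '[[[0,0,-0.003,0,0,0],[0,0,-0.006,0,0,0],[0,0,-0.008,0,0,0],[0,0,-0.008,0,0,0],[0,0,-0.008,0,0,0],[0,0,-0.006,0,0,0],[0,0,-0.003,0,0,0],[0,0,0,0,0,0]]]'; python3 d.py 561 -24.4 82.5 -7.1
```

```text
time: 16.88
ee_pos: [430.0, -289.6, 83.2]
eef_rot: [3.114, -0.413, 0.0]
contact_force: [0.1, -0.2, -3.9]
gripper_width: 0.131
gripper_force: 40.0
shift mm (tool) [  57.3 -290.2    0.6] turn deg [ 0. -0. -8.] t 16.88
```

```bash
python3 -m jog '[[[0.0014,-0.007,0,0,0,0],[0.003,-0.015,0,0,0,0],[0.0045,-0.023,0,0,0,0],[0.0059,-0.03,0,0,0,0],[0.0067,-0.034,0,0,0,0],[0.0071,-0.036,0,0,0,0],[0.0071,-0.036,0,0,0,0],[0.0067,-0.034,0,0,0,0],[0.0059,-0.03,0,0,0,0],[0.0045,-0.023,0,0,0,0],[0.003,-0.015,0,0,0,0],[0.0014,-0.007,0,0,0,0]]]'; python3 -m jog '[[[0,0,0,0,0,-1],[0,0,0,0,0,-2],[0,0,0,0,0,-2],[0,0,0,0,0,-2],[0,0,0,0,0,-1],[0,0,0,0,0,0],[0,0,0,0,0,0]]]'; python3 d.py 630.4 -33.1 82.5 -7.1; python3 look.py l2; cat > ball.py <<'E'
import sys
from h import *
k=sys.argv[1]; X=np.array(list(map(float,sys.argv[2:5]))) # expected ball
out=[]
for n in("top","side"):
    g=cv2.imread(f"pics/{k}_{n}.png"); g0=cv2.imread(f"pics/{n}0.png"); p=proj(n,X)[0]
    # reference appearance: the ball's patch at the start
    q=np.array([381.9,201.2]) if n=="top" else np.array([352.9,174.5])
    t=cv2.resize(cv2.getRectSubPix(g0,(13,13),tuple(q)),None,fx=4,fy=4,interpolation=2)
    s=cv2.resize(cv2.getRectSubPix(g,(31,31),tuple(map(float,p))),None,fx=4,fy=4,interpolation=2)
    r=cv2.matchTemplate(s,t,5); _,v,_,l=cv2.minMaxLoc(r); c=(np.array(l)-r.shape[0]//2)/4
    print(n,"expected",p.round(1),"found",(p+c).round(1),"score",round(v,2)); out.append(p+c)
print("ball",tri(*out).round(1))
E
python3 ball.py l2 610.6 -30.6 90
```

```text
time: 18.38
ee_pos: [560.8, -23.2, 82.8]
eef_rot: [-3.114, 0.411, 0.001]
contact_force: [-0.6, 0.4, -2.9]
gripper_width: 0.133
gripper_force: 40.0
time: 19.25
ee_pos: [560.7, -24.6, 83.0]
eef_rot: [3.135, -0.195, -0.0]
contact_force: [-0.0, 0.2, -3.9]
gripper_width: 0.128
gripper_force: 40.0
shift mm (tool) [70.2 -0.2  0.5] turn deg [ 0.  0. -0.] t 19.25
top expected [315.7 166.1] found [307.2 159.6] score 0.54
side expected [284.1 194.5] found [275.9 194.5] score 0.49
ball [6.276e+02 6.000e-01 1.098e+02]
```

```bash
python3 -m jog '[[[0.002,0,0,0,0,0],[0.005,0,0,0,0,0],[0.008,0,0,0,0,0],[0.01,0,0,0,0,0],[0.01,0,0,0,0,0],[0.01,0,0,0,0,0],[0.01,0,0,0,0,0],[0.008,0,0,0,0,0],[0.005,0,0,0,0,0],[0.002,0,0.0003,0,0,0],[0,0,0,0,0,0],[0,0,0,0,0,0]]]'; python3 d.py 630.4 -33.1 82.5 -7.1; python3 look.py l3; python3 - <<'E'
from h import *
from scipy.optimize import least_squares
X=np.array([680,-39.3,90]);th=np.radians(-7.1);A=R.from_euler('z',th).as_matrix()
c=np.array([630.4,-33.1,71.5])
for n in("side","top"):
    print(n,"beam px",proj(n,X).round(1).tolist(),"tray corners",proj(n,(A@np.array([(75,35,6),(-75,35,6),(-75,-35,6),(75,-35,6)]).T).T+c).round(1).tolist(),"handle top",proj(n,c+[0,0,85]).round(1).tolist())
    b=cv2.imread(f"pics/l3_{n}.png").astype(int); a=cv2.imread(f"pics/{n}0.png").astype(int)
    p=proj(n,X)[0].round().astype(int)
    print("grey rows (cur) around beam"); print(b.mean(-1).astype(int)[p[1]-9:p[1]+10,p[0]-11:p[0]+12])
E
```

```text
time: 20.85
ee_pos: [629.9, -33.2, 82.7]
eef_rot: [3.135, -0.195, -0.001]
contact_force: [0.5, 0.2, -3.8]
gripper_width: 0.13
gripper_force: 40.0
shift mm (tool) [ 0.5 -0.1  0.2] turn deg [ 0.  0. -0.] t 20.85
side beam px [[266.5, 187.2]] tray corners [[254.2, 193.5], [292.4, 209.8], [304.6, 197.2], [267.1, 181.9]] handle top [[277.7, 176.1]]
grey rows (cur) around beam
[[ 29  27  26  33  15  29  31  25  22  25  30  37  39  37  42  65  58  54
   39  35  27  24  26]
 [ 23  28  31  27  28  28  29  26  27  23  28  30  35  33  40  57  52  37
   34  21  31  28  31]
 [ 33  24  29  25  30  28  22  27  28  32  22  32  35  32  37  48  45  32
   26  26  26  27  25]
 [ 53  41  30  30  23  26  28  25  32  24  29  32  33  36  32  40  45  28
   28  24  30  25  29]
 [ 94  77  52  42  37  28  28  31  29  25  34  39  29  32  30  39  47  32
   24  28  25  30  25]
 [108 102  96  90  75  56  39  27  23  29  34  45  33  28  26  45  73  32
   22  24  26  25  25]
 [110 107 109 108  99  93  76  52  37  30  32  36  33  30  32  64 106  44
   26  26  27  20  23]
 [108 111 114 111 112 109 103  96  96  70  57  
[... 2424 characters left out ...]
 75  74  70  68  67]
 [ 72  72  76  77  76  78  78  80  78  79  80  80  81  79  79  78  77  77
   76  73  71  70  68]
 [ 72  71  72  76  76  78  79  79  80  79  81  80  81  80  79  78  77  77
   76  75  72  70  67]
 [ 70  72  74  75  76  77  78  78  79  80  80  80  80  80  79  79  78  78
   75  73  72  71  67]
 [ 71  72  74  76  76  77  78  78  79  79  80  80  80  80  79  79  77  76
   77  73  72  70  68]
 [ 71  72  73  76  77  78  78  78  79  78  80  81  80  80  79  79  75  76
   76  74  73  71  69]
 [ 71  72  73  75  75  77  78  77  79  79  80  80  81  80  80  78  77  77
   74  74  74  72  68]
 [ 70  72  72  75  78  76  78  79  79  80  79  79  79  78  80  80  78  78
   75  75  74  71  68]]
```

In side pixels the tray's far edge lies at (260,188), (258,190) and (256,192) against a predicted (260.3,188), (258.1,190) and (255.9,192). The ball's lower arc is at rows 190-192, columns 265-270, against a predicted centre of (266.5,187.2). One last check that the long near edge is level, and that the tray is still.

```bash
python3 -m jog '[[[0,0,0,0,0,0],[0,0,0,0,0,0],[0,0,0,0,0,0],[0,0,0,0,0,0]]]'; python3 look.py l4; python3 - <<'E'
from h import *
from rig import telemetry
g=cv2.GaussianBlur(cv2.imread("pics/l4_side.png"),(3,3),0).mean(-1)
for u in range(258,292,4):
    e=193.5+(u-254.2)*(209.8-193.5)/(292.4-254.2); r=int(round(e)); print(u,"pred",round(e,1),g[r-5:r+7,u].astype(int),"rows from",r-5)
o=telemetry.get_obs();print(abs(o["dq"]).max().round(4),o["time"])
E
```

```text
time: 21.45
ee_pos: [630.2, -33.2, 82.7]
eef_rot: [3.136, -0.195, -0.0]
contact_force: [-1.3, -0.7, -3.2]
gripper_width: 0.134
gripper_force: 40.0
258 pred 195.1 [120 128 134 135 128 119 113 118 127 132 132 131] rows from 190
262 pred 196.8 [137 137 137 134 128 127 131 136 137 137 137 138] rows from 192
266 pred 198.5 [134 136 136 131 125 125 131 136 137 138 138 138] rows from 194
270 pred 200.2 [137 138 137 136 132 127 128 133 136 136 136 136] rows from 195
274 pred 201.9 [136 136 136 133 126 122 126 133 136 136 133 125] rows from 197
278 pred 203.7 [136 137 137 134 127 119 112 106 102 100  99  96] rows from 199
282 pred 205.4 [135 136 136 136 131 119 106  94  82  70  66  65] rows from 200
286 pred 207.1 [126 127 132 134 128 116 101  85  71  66  65  64] rows from 202
290 pred 208.8 [117 125 134 134 126 112  94  78  69  66  66  66] rows from 204
0.0018 21.55
```

```bash
python3 -c "
from rig import close_job
print(close_job())"
```

```text
the job is handed in; nothing more can be done
None
```

I shut the drawer first, then lifted the tray and handed in the job with it held still in the gate at 21.6 s; in the side camera the tray is level to about 1° and within about 2 mm of target, with the ball (partly hidden, top view blocked) in its pocket and about 3 mm from the beam centre.

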